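# Pass a rack of wheel caps through the sprung stop gate

## Task

Press the long rail beside the chute with one fingertip to hold the hinged stop gate down, and while holding it push the rack of wheel caps along the chute until the whole rack is past the gate; the gate must not touch the rack. Then let go so that the gate springs fully up behind the rack, which is left standing flat in the chute. Only push and press: do not lift the rack, and leave the cup, tape roll and tin where they stand.

Things in the scene. Friction and masses are not known exactly. Their poses are not given: they have to be found in the camera images.
- chute: Fixed steel slideway; origin on the table under its middle. +y: the rack's travel, +x: the rail's side, z up. Deck 70 mm above the table, y -235 to +235 mm, slot for the gate at y +30. Walls: inner faces x -35 and +35, 6 mm thick, tops 25 mm above the deck. Open at the -y end; stop plate (inner face y +235) at the other. Hinge posts 107 mm high at x +150, y -235 and +125.
- gate_line (a point): Fixed point on the deck in the middle of the chute on the line of the gate (chute frame 0, +30, +70 mm); axes as the chute's.
- rail_mid (a point): Middle of the top face of the press rail, a flat aluminium bar 30 mm wide and 370 mm long beside the chute, part of the gate and turning with it. With the gate up: chute frame x +62, y -75, z +110 mm (40 above the deck); the rail spans y -260 to +110. Pressing it down anywhere along it (2 to 5 N) lowers the gate, 88 mm of rail travel per rad.
- gate (a joint): Hinge of gate and rail, rad, axis parallel to the chute at chute frame x +150, z +95 mm. 0: up, held by a spring (a 4 mm steel paddle across the chute, top 22 mm above the deck); grows as the rail is pressed. From 0.20 the paddle is below the deck; end stop 0.36 (rail 31 mm down). Holding at about 0.29 is good (rail top 14 mm above the deck). Springs back when let go.
- rack: Loose wooden rack with three white wheel-centre caps, 60 wide (x), 146 long (y), 40 mm high, about 0.45 kg; origin at the middle of its underside, +y towards the gate. It stands on two steel runners on the deck before the gate. An upright plate, 60 mm wide, from 6 to 40 mm above the deck, closes each end; nothing on it is higher.
- rack_tail (a point): Middle of the outer face of the rack's rear end plate (the one to push), 22 mm above its underside.
- rack_nose (a point): Middle of the outer face of the rack's front end plate, 22 mm above its underside.
- cup: White cup, 66 mm wide, 75 mm high, origin under its centre; leave alone.
- tape: Roll of masking tape lying flat, 90 mm wide, 24 mm high, origin under its centre; leave alone.
- tin: Paint tin, 66 mm wide, 90 mm high, origin under its centre; leave alone.
Not all that is in view belongs to the job. There is more than one size of the rack; the one meant has the size given above.

How it is judged:
By the outcome, as a careful person would: the job done as asked, in the order asked, and still so for the second after the job is handed in, with the robot touching nothing.
It also fails if it takes over 51 s, if anything falls off the work surface, if the arm or the gripper's body presses on something with over 40 N, if the wrist force passes 120 N, or if a joint passes its speed limit or range.

## Robot

A 6-joint arm with a two-finger parallel gripper is mounted at the origin on the work surface. World frame = base frame: x ahead of the robot, y to its left, z up, the work surface at z = 0. Lengths are in m, angles in rad, forces in N, time in s.
With the tool pointing down it reaches from about 0.3 to 0.825 m from the base axis. Payload 5.4 kg.
Tool frame: the origin (TCP) lies at the very end of the fingers, on their centre line; the grasp point (between the pads) lies 19 mm behind it; z points along the fingers, y is the line along which they close (so a half turn about z gives the same grasp; the last joint's range is limited). The gripper opens to 92 mm and grips with 3 to 60 N. Pads are 20 mm wide; open, the fingers measure 128 mm over their backs; the gripper's body (75 mm by 189 mm) begins 69 mm behind the grasp point.
Start: joints at [-1.373, 0.158, 1.597, -0, 1.386, -0.21], TCP at [0.228, -0.528, 0.215] pointing down, gripper open.
Joint ranges: [-2.91, 2.91], [-0.94, 2.29], [0.18, 2.7], [-1.29, 4.43], [0.17, 2.64], [-3, 3]. Speed limits (rad/s): [2.57, 2.57, 3.14, 3.14, 3.14, 3.14].

## Interface

Orientations are given as [roll, pitch, yaw] about the fixed x, y, z axes, in that order (R = Rz(yaw) Ry(pitch) Rx(roll)).
In Python, from workcell import ctrl gives the robot as it stands. The module is installed in compiled form; this text tells all that it offers.
- The arm moves only by the tool drive_tool, never from a script. Its argument "motion" is one flat list of numbers, 7 for each row, row after row: the turn, a rotation vector about the tool's x, y, z in degrees, then the shift along the tool's x, y, z in m, then the finger opening in m, from 0 to 0.0919. A call has 1 to 20 rows; each row is the pose to reach, as a shift and turn from the pose commanded when the call began, along the tool's axes at that moment; what a row does not reach only later rows make up. A row lasts 1/12 s, in which the tool goes at most 41.7 mm and 7.16 degrees, less where a joint would pass 70% of its speed; a pose out of reach is approached as far as the arm can. A call with a gripper value outside its range is refused whole. The fingers move at their own pace and stop on an object; "grip_force" is the grip in N (left out, the last holds). Time passes only in rows, so rows that repeat a pose let the fingers close. It gives the time, the measured TCP pose, the force and the opening at its end, in the units of the state.
- ctrl.read_state(): the state, without advancing time (a new reading comes with each control period).
- ctrl.read_camera(name): name is "scene" or "top"; returns a dict with "frame" (420x560x3 uint8, red, green, blue), "fx", "fy", "cx", "cy" (pixels), "eye" and "rotation" of the camera in the world. Camera axes: x right, y down, z forward; pixel columns grow to the right and rows downward; lengths in m; the calibration is good to about 2 mm. A picture is of the moment at which its call begins. There is no depth.
- ctrl.hand_in(): hands the job in, once; it reports no verdict.
Trained networks look in the newest picture that a camera, given by its name, has taken for a name from the list of things; names that differ only in an ending like _2 or _b are one class to them, and where a whole thing is asked for, a point or a joint stands for the part that bears it (a point fixed in the world has none). Each returns a list of dicts, best first, with "p" (0 to 1); they miss things now and then, are a little off and sometimes report something else, mostly with a low value. They report only what shows in the picture. A call takes as long as a camera call. They do not tell look-alikes from the thing itself.
- ctrl.recognise(name, camera): "rect" ([left, top, right, bottom] in pixels, round what is visible of it).
- ctrl.tip_of(name, camera): "point" ([column, row] in pixels: a listed point, or the origin of a listed thing).
The state is a dict: "time_s": time; "q": joint angles; "qd": joint speeds; "joint_efforts": joint torques, N m; "eef_pos": TCP position; "tcp_rot": TCP orientation; "contact_force": force on the tool from outside, world axes, zero at the start; "ft_torque": the same for the moment, N m; "opening": finger opening in m.
Only numpy, scipy, OpenCV 4.12 (cv2) and the standard library are available. Lean on these libraries where they do the work, as an engineer would, in place of code of your own. Each camera call takes 0.05 s, during which the arm holds its last target. There are 200 camera calls.

## Working session

There is one attempt and no reset: what is moved stays moved. The work goes in short steps, Python scripts to look and compute and a tool call to move; the robot and the scene stay as the last step left them, time stands still between calls to the robot, and variables do not carry over. Pictures are saved under pics/ and viewed, on a budget of 10 in all, crops included, one or two more only if the job needs it, and the job is handed in when it is done.

Besides the shell and the picture viewer there is one more tool, called after "Request:" by a JSON object that holds its "name" and its "arguments". drive_tool: Moves the arm, as the interface text tells. Its arguments: {"type":"object","properties":{"motion":{"type":"array","items":{"type":"number"}},"grip_force":{"type":"number"}},"required":["motion"]}

```bash
mkdir -p pics
cat > h.py <<'E'
import numpy as np, cv2, json
from workcell import ctrl
def cam(n):
    c=ctrl.read_camera(n); return c
def save(c,f): cv2.imwrite('pics/'+f,c['frame'][:,:,::-1])
def plane(c,uv,z):
    d=np.array(c['rotation'])@np.array([(uv[0]-c['cx'])/c['fx'],(uv[1]-c['cy'])/c['fy'],1]); e=np.array(c['eye'])
    return e+d*(z-e[2])/d[2]
def proj(c,P):
    p=np.array(c['rotation']).T@(np.array(P)-np.array(c['eye'])); return c['fx']*p[0]/p[2]+c['cx'],c['fy']*p[1]/p[2]+c['cy']
E
python3 - <<'E'
from h import *
s=ctrl.read_state();print(s['time_s'],s['eef_pos'],s['tcp_rot'],s['opening'])
for n in ['scene','top']:
    c=cam(n);save(c,n+'0.png');print(n,c['eye'],c['fx'])
    for o in ['gate_line','rail_mid','rack_tail','rack_nose','chute','rack','cup','tape','tin']:
        r=ctrl.tip_of(o,n);print(o,[(round(x['p'],2),np.round(x['point']).tolist()) for x in r[:3]])
print(ctrl.read_state()['time_s'])
E
```

```text
0.0 [ 0.22789892 -0.52724187  0.21362642] [-3.13976302e+00 -4.08956116e-04  4.07791558e-01] 0.09203063543763328
scene [ 1.37421987 -0.26074811  0.60953331] 523.9443124878233
gate_line [(0.85, [342.0, 211.0]), (0.66, [324.0, 236.0])]
rail_mid [(0.58, [294.0, 210.0])]
rack_tail [(0.78, [236.0, 198.0]), (0.76, [204.0, 340.0]), (0.68, [188.0, 224.0])]
rack_nose [(0.84, [136.0, 221.0]), (0.77, [307.0, 198.0]), (0.72, [271.0, 337.0])]
chute []
rack [(0.98, [241.0, 349.0]), (0.96, [272.0, 207.0]), (0.6, [162.0, 228.0])]
cup []
tape []
tin [(0.61, [330.0, 314.0])]
top [ 0.4924156  -0.10221363  1.03383601] 402.22601581665157
gate_line [(0.88, [227.0, 247.0])]
rail_mid [(0.7, [275.0, 226.0])]
rack_tail [(0.86, [356.0, 272.0]), (0.81, [315.0, 256.0]), (0.74, [346.0, 141.0])]
rack_nose [(0.93, [254.0, 253.0]), (0.89, [302.0, 140.0]), (0.68, [395.0, 290.0])]
chute [(0.9, [244.0, 249.0]), (0.37, [318.0, 257.0])]
rack [(0.85, [369.0, 279.0]), (0.74, [224.0, 282.0]), (0.6, [320.0, 144.0])]
cup [(0.65, [221.0, 282.0])]
tape [(0.71, [270.0, 292.0])]
tin [(0.79, [267.0, 164.0])]
1.0
```

View pics/top0.png

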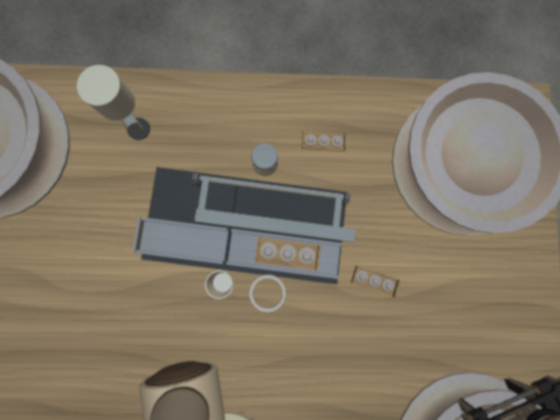

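View pics/scene0.png

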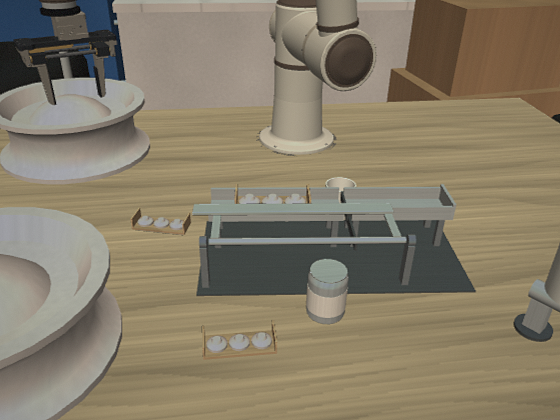

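The top view shows the chute running right to left, with its stop plate at about (138,235) and open end at about (340,262). The rail is on the upper side, (197,215) to (354,235). The right-size rack is the one in the chute, columns 257–319; two smaller look-alikes lie on the table. Next I localise these in world coordinates.

Run:
```python
from h import *
for n in ['top','scene']:
    c=cam(n)
    P={}
    for o,z,uv in [('gate_line',.07,None),('rail_mid',.11,None),('chute',0,None)]:
        r=ctrl.tip_of(o,n)
        for x in r[:2]: print(n,o,round(x['p'],2),np.round(plane(c,x['point'],z)*1000))
    for o in ['rack_tail','rack_nose']:
        for x in ctrl.tip_of(o,n)[:3]: print(n,o,round(x['p'],2),np.round(x['point']),np.round(plane(c,x['point'],.094)*1000))
    for x in ctrl.recognise('rack',n)[:3]:print(np.round(x['rect']))
    pickle=__import__('pickle');pickle.dump(c,open(n+'.pkl','wb'))
    if n=='top':
        cv2.imwrite('pics/crop.png',cv2.resize(c['frame'][150:300,120:370,::-1],None,fx=3.2,fy=3.2,interpolation=cv2.INTER_CUBIC))
```

```text
Traceback (most recent call last):
  File "h.py", line 8, in plane
    return e+d*(z-e[2])/d[2]
                        ~^^^
IndexError: invalid index to scalar variable.
```

Run:
```python
from h import *
c=cam('top');print(c['rotation'],np.shape(c['rotation']),c['cx'],c['cy']);c=cam('scene');print(c['rotation'])
```

```text
[-3.02675973 -0.02947073 -1.54706868] (3,) 283.8795871982708 206.0113860417905
[-2.13195068 -0.02065102  1.42326248]
```

```bash
sed -i "s/np.array(c\['rotation'\])/Rm(c)/g" h.py
cat >> h.py <<'E'
from scipy.spatial.transform import Rotation as Ro
def Rm(c): return Ro.from_euler('xyz',c['rotation']).as_matrix()
E
python3 - <<'E'
from h import *
import pickle
for n in ['top','scene']:
    c=cam(n)
    for o,z in [('gate_line',.07),('rail_mid',.11),('chute',0),('rack_tail',.094),('rack_nose',.094)]:
        for x in ctrl.tip_of(o,n)[:3]: print(n,o,round(x['p'],2),np.round(x['point']),np.round(plane(c,x['point'],z)*1000)[:2])
    for x in ctrl.recognise('rack',n)[:3]:print(np.round(x['rect']))
    pickle.dump(c,open(n+'.pkl','wb'))
    if n=='top':
        cv2.imwrite('pics/crop.png',cv2.resize(c['frame'][150:300,120:370,::-1],None,fx=3.2,fy=3.2,interpolation=cv2.INTER_CUBIC))
E
```

```text
top gate_line 0.64 [226. 246.] [505.   6.]
top rail_mid 0.87 [277. 226.] [ 554. -112.]
top chute 0.91 [246. 246.] [506. -34.]
top rack_tail 0.95 [354. 275.] [ 446. -294.]
top rack_tail 0.7 [344. 140.] [ 765. -268.]
top rack_tail 0.58 [316. 258.] [ 483. -205.]
top rack_nose 0.94 [298. 140.] [ 761. -157.]
top rack_nose 0.84 [392. 289.] [ 414. -383.]
top rack_nose 0.74 [256. 250.] [498. -66.]
[300. 132. 348. 155.]
[255. 238. 322. 273.]
[347. 266. 401. 296.]
scene gate_line 0.73 [344. 210.] [516.   6.]
scene rail_mid 0.72 [327. 312.] [ 844. -106.]
scene rail_mid 0.58 [293. 209.] [ 567. -107.]
scene chute 0.84 [323. 236.] [502. -30.]
scene rack_tail 0.93 [185. 224.] [ 569. -304.]
scene rack_tail 0.87 [234. 195.] [ 476. -210.]
scene rack_tail 0.56 [199. 340.] [ 860. -284.]
scene rack_nose 0.89 [136. 221.] [ 549. -392.]
scene rack_nose 0.86 [308. 199.] [506. -67.]
scene rack_nose 0.65 [273. 338.] [ 869. -185.]
[130. 209. 191. 235.]
[236. 183. 312. 205.]
[203. 326. 277. 361.]
```

View pics/crop.png

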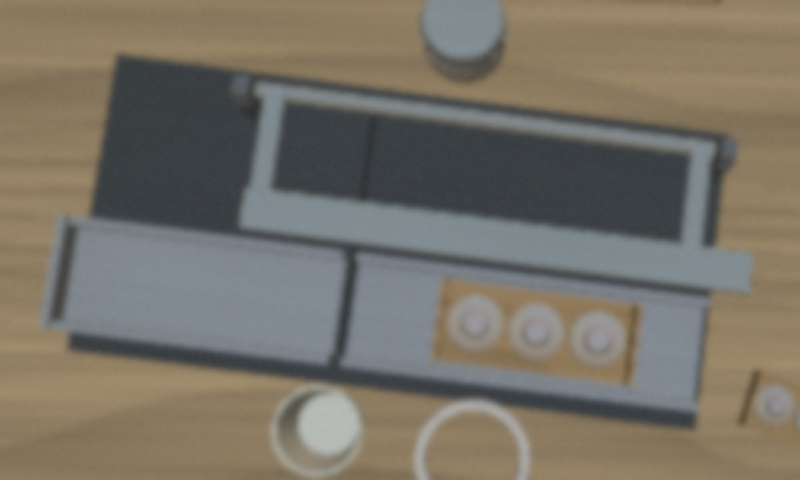

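```bash
cat >> h.py <<'E'
def W(p,T): # chute mm -> world m
    x,y,a=T; p=np.array(p)/1000.; c,s=np.cos(a),np.sin(a); return np.array([x+c*p[0]-s*p[1],y+s*p[0]+c*p[1],p[2]])
def C(P,T): # world -> chute mm
    x,y,a=T; c,s=np.cos(a),np.sin(a); d=np.array(P)[:2]-[x,y]; return np.round([1000*(c*d[0]+s*d[1]),1000*(-s*d[0]+c*d[1]),1000*P[2]],1)
E
python3 - <<'E'
from h import *
import pickle
from scipy.optimize import least_squares
t=pickle.load(open('top.pkl','rb'));s=pickle.load(open('scene.pkl','rb'))
F=[((243,188),(77,110,110)),((240,229),(47,110,110)),((750,255),(77,-260,110)),((748,291),(47,-260,110)),((242,84),(150,125,107)),((728,148),(150,-235,107)),((345,305),(0,30,80))]
uv=[(120+a/3.2,150+b/3.2) for (a,b),_ in F]
S=[((393,204),(77,110,110)),((193,207),(77,-260,110)),((344,211),(0,30,70))]
f=lambda T,which=2:np.concatenate([np.subtract(proj(t,W(p[1],T)),u) for p,u in zip(F,uv)]+[.7*np.subtract(proj(s,W(p,T)),u) for u,p in S])
r=least_squares(f,[.505,-.03,-.1],loss='soft_l1');print(r.x,np.degrees(r.x[2]));print(np.round(f(r.x).reshape(-1,2),1))
T=r.x;np.save('T.npy',T)
print('tail',C(plane(t,(316,258),.094),T),C(plane(s,(234,195),.094),T),'nose',C(plane(t,(256,250),.094),T),C(plane(s,(308,199),.094),T))
for q in [(636,308),(628,386),(441,280),(433,358)]: print('rack top corner',C(plane(t,(120+q[0]/3.2,150+q[1]/3.2),.114),T))
E
```

```text
[ 0.50136334 -0.02613397 -0.10441885] -5.982759657766375
[[-0.1 -0.7]
 [-1.2 -0.6]
 [ 0.7 -0.8]
 [-0.   0.9]
 [-1.2  0.2]
 [ 0.1  0.4]
 [-0.8  0.8]
 [-0.2  3.8]
 [-1.5  2.4]
 [-1.4 -3.1]]
tail [  -0.7 -179.8   94. ] [  -6.5 -185.3   94. ] nose [ -0.2 -39.2  94. ] [ 10.2 -40.4  94. ]
rack top corner [  26.5 -180.7  114. ]
rack top corner [ -28.8 -181.5  114. ]
rack top corner [ 28.4 -40.3 114. ]
rack top corner [-26.9 -42.1 114. ]
```

Run:
```python
from h import *
T=np.load('T.npy');s=ctrl.read_state();R=Ro.from_euler('xyz',s['tcp_rot']);print(s['time_s'])
for p in [(30.5,-215,170),(30.5,-215,125)]:
    print(W(p,T),R.inv().apply(W(p,T)-s['eef_pos']).round(4))
Rt=Ro.from_euler('xyz',[np.pi,0,T[2]+np.pi/2]);print((R.inv()*Rt).as_rotvec(degrees=True))
```

```text
1.9
[ 0.50928793 -0.24314192  0.17      ] [ 0.3711 -0.1498  0.0446]
[ 0.50928793 -0.24314192  0.125     ] [ 0.3711 -0.1498  0.0896]
[ 2.56983441e-04 -2.63066654e-03 -6.06517423e+01]
```

Request:
{"name": "drive_tool", "arguments": {"motion": [0,0,0,0,0,-0.035,0.05,0,0,-6.6,0.037,-0.015,-0.035,0.045,0,0,-13,0.074,-0.03,-0.035,0.045,0,0,-20,0.111,-0.045,-0.035,0.045,0,0,-27,0.148,-0.06,-0.035,0.045,0,0,-34,0.185,-0.075,-0.035,0.045,0,0,-41,0.222,-0.09,-0.035,0.045,0,0,-48,0.26,-0.105,-0.02,0.045,0,0,-55,0.297,-0.12,0,0.045,0,0,-60.65,0.334,-0.135,0.02,0.045,0,0,-60.65,0.371,-0.15,0.0446,0.045,0,0,-60.65,0.371,-0.15,0.0446,0.045,0,0,-60.65,0.371,-0.15,0.0446,0.045,0,0,-60.65,0.371,-0.15,0.0446,0.045]}}

```text
time_s: 3.07
eef_pos: [0.5089, -0.2433, 0.1702]
tcp_rot: [-3.141, 0.001, 1.467]
contact_force: [0.6, -0.4, 0.4]
opening: 0.045
```

Run:
```python
from h import *
T=np.load('T.npy');s=ctrl.read_state();print(s['time_s'],C(s['eef_pos'],T),np.degrees(s['tcp_rot']),s['opening'],s['contact_force'])
t=cam('top');c=cam('scene');a=cv2.resize(t['frame'][200:300,230:380],(800,533),interpolation=2)[:,:,::-1];b=c['frame'][120:300,130:430]
cv2.imwrite('pics/a1.png',cv2.resize(c['frame'][130:280,150:400,::-1],(800,480),interpolation=2));cv2.imwrite('pics/a2.png',a)
```

```text
3.0667 [  30.1 -215.2  170.2] [-1.79960016e+02  2.99590249e-02  8.40671963e+01] 0.045009139973614345 [ 0.5893576  -0.42324254  0.44770479]
```

View pics/a1.png

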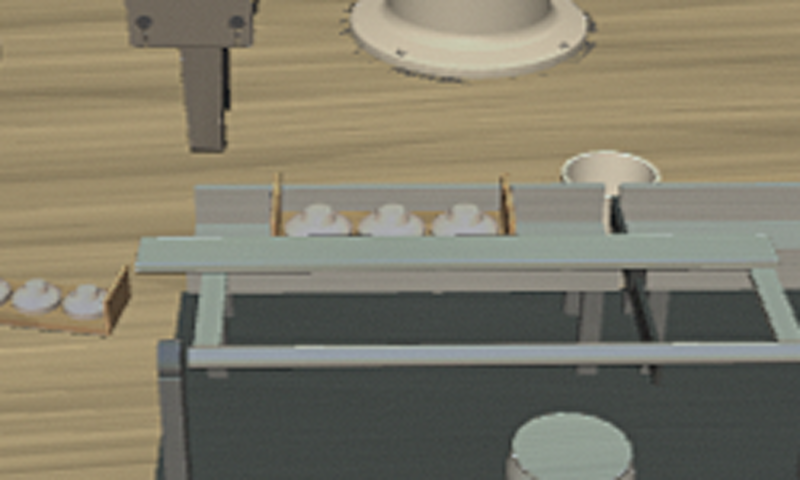

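The fingers are over the rail and the chute, behind the rack's tail plate (crop column 275), with about 20 mm of clearance. Pressing down now.

Request:
{"name": "drive_tool", "arguments": {"motion": [0,0,0,0,0,0.025,0.045,0,0,0,0,0,0.048,0.045,0,0,0,0,0,0.056,0.045,0,0,0,0,0,0.061,0.045,0,0,0,0,0,0.066,0.045,0,0,0,0,0,0.071,0.045,0,0,0,0,0,0.076,0.045,0,0,0,0,0,0.08,0.045,0,0,0,0,0,0.083,0.045,0,0,0,0,0,0.083,0.045,0,0,0,0,0,0.083,0.045]}}

```text
time_s: 4.08
eef_pos: [0.5097, -0.2437, 0.0876]
tcp_rot: [3.14, 0.001, 1.466]
contact_force: [-2.7, -2.4, 3.6]
opening: 0.0449
```

Run:
```python
from h import *
T=np.load('T.npy');s=ctrl.read_state();print(s['time_s'],C(s['eef_pos'],T),s['contact_force'],s['ft_torque'])
t=cam('top');c=cam('scene')
cv2.imwrite('pics/b1.png',np.vstack([cv2.resize(c['frame'][140:260,170:400,::-1],(560,292),interpolation=2),cv2.resize(t['frame'][200:290,200:372,::-1],(560,293),interpolation=2)]))
```

```text
4.0833 [  30.9 -215.5   87.6] [-2.67525752 -2.44070283  3.57013695] [-0.6646887   0.13206669 -0.10971712]
```

View pics/b1.png

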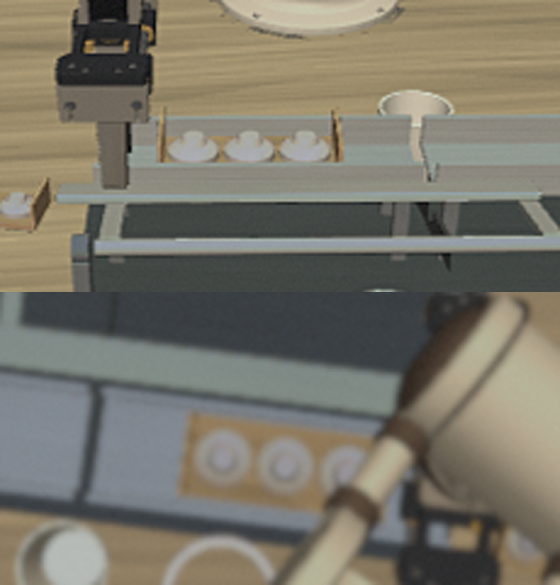

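Top pane: rail down at about 0.29, paddle below the deck, and the finger in the chute behind the rack. The press force is 3.6 N. Pushing.

Request:
{"name": "drive_tool", "arguments": {"motion": [0,0,0,0.006,0,0,0.045,0,0,0,0.012,0,0,0.045,0,0,0,0.016,0,0,0.045,0,0,0,0.019,0,0,0.045,0,0,0,0.022,0,0,0.045,0,0,0,0.025,0,0,0.045,0,0,0,0.029,0,0,0.045,0,0,0,0.033,0,0,0.045,0,0,0,0.038,0,0,0.045,0,0,0,0.043,0,0,0.045,0,0,0,0.048,0,0,0.045,0,0,0,0.053,0,0,0.045,0,0,0,0.058,0,0,0.045,0,0,0,0.063,0,0,0.045,0,0,0,0.068,0,0,0.045,0,0,0,0.072,0,0,0.045,0,0,0,0.076,0,0,0.045,0,0,0,0.08,0,0,0.045,0,0,0,0.08,0,0,0.045]}}

```text
time_s: 5.77
eef_pos: [0.5175, -0.1624, 0.0869]
tcp_rot: [-3.141, -0.001, 1.467]
contact_force: [-0.2, -1.4, 4.0]
opening: 0.0449
```

Run:
```python
from h import *
T=np.load('T.npy');s=ctrl.read_state();print(s['time_s'],C(s['eef_pos'],T),s['contact_force'],s['ft_torque'])
t=cam('top');c=cam('scene')
cv2.imwrite('pics/b2.png',np.vstack([cv2.resize(c['frame'][140:260,170:400,::-1],(560,292),interpolation=2),cv2.resize(t['frame'][200:290,200:372,::-1],(560,293),interpolation=2)]))
```

```text
5.7667 [  30.2 -133.8   86.9] [-0.20566562 -1.37637664  3.97767951] [-0.3109332  -0.05422877 -0.03393225]
```

View pics/b2.png

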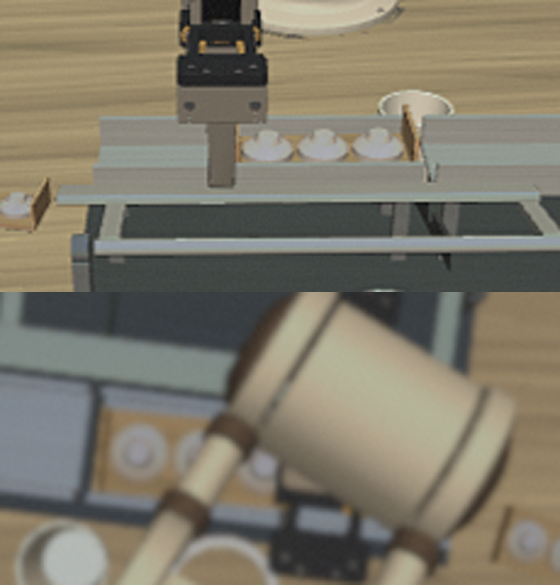

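The rack moves straight, its nose is just short of the slot (bottom pane column 105), and the rail is still down. Continuing.

Request:
{"name": "drive_tool", "arguments": {"motion": [0,0,0,0.004,0,0,0.045,0,0,0,0.009,0,0,0.045,0,0,0,0.014,0,0,0.045,0,0,0,0.019,0,0,0.045,0,0,0,0.024,0,0,0.045,0,0,0,0.029,0,0,0.045,0,0,0,0.034,0,0,0.045,0,0,0,0.039,0,0,0.045,0,0,0,0.044,0,0,0.045,0,0,0,0.049,0,0,0.045,0,0,0,0.054,0,0,0.045,0,0,0,0.059,0,0,0.045,0,0,0,0.064,0,0,0.045,0,0,0,0.069,0,0,0.045,0,0,0,0.074,0,0,0.045,0,0,0,0.079,0,0,0.045,0,0,0,0.084,0,0,0.045,0,0,0,0.089,0,0,0.045,0,0,0,0.094,0,0,0.045,0,0,0,0.098,0,0,0.045]}}

```text
time_s: 7.53
eef_pos: [0.5277, -0.0654, 0.087]
tcp_rot: [-3.141, -0.0, 1.467]
contact_force: [-1.5, -4.7, 3.2]
opening: 0.0449
```

Run:
```python
from h import *
T=np.load('T.npy');s=ctrl.read_state();print(s['time_s'],C(s['eef_pos'],T),s['contact_force'],s['ft_torque'])
t=cam('top');c=cam('scene')
cv2.imwrite('pics/b3.png',np.vstack([cv2.resize(c['frame'][140:260,220:450,::-1],(560,292),interpolation=2),cv2.resize(t['frame'][200:290,130:302,::-1],(560,293),interpolation=2)]))
```

```text
7.5333 [ 30.2 -36.3  87. ] [-1.51902049 -4.68297544  3.18818526] [-0.81567329  0.02044978  0.00940478]
```

View pics/b3.png

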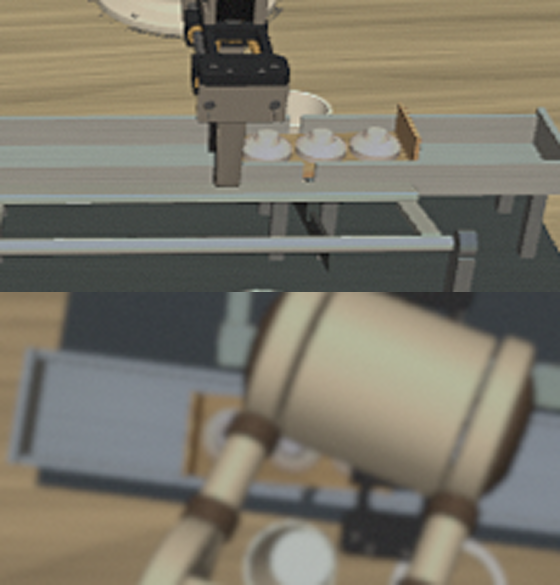

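Request:
{"name": "drive_tool", "arguments": {"motion": [0,0,0,0.004,0,0,0.045,0,0,0,0.009,0,0,0.045,0,0,0,0.014,0,0,0.045,0,0,0,0.019,0,0,0.045,0,0,0,0.024,0,0,0.045,0,0,0,0.029,0,0,0.045,0,0,0,0.034,0,0,0.045,0,0,0,0.039,0,0,0.045,0,0,0,0.044,0,0,0.045,0,0,0,0.049,0,0,0.045,0,0,0,0.054,0,0,0.045,0,0,0,0.059,0,0,0.045,0,0,0,0.064,0,0,0.045,0,0,0,0.069,0,0,0.045,0,0,0,0.074,0,0,0.045,0,0,0,0.079,0,0,0.045,0,0,0,0.084,0,0,0.045,0,0,0,0.088,0,0,0.045,0,0,0,0.091,0,0,0.045,0,0,0,0.093,0,0,0.045]}}

```text
time_s: 9.3
eef_pos: [0.5373, 0.0269, 0.087]
tcp_rot: [-3.141, 0.0, 1.467]
contact_force: [-2.4, -4.9, 4.7]
opening: 0.0449
```

Request:
{"name": "drive_tool", "arguments": {"motion": [0,0,0,0,0,0,0.045,0,0,0,-0.002,0,0,0.045,0,0,0,-0.005,0,0,0.045,0,0,0,-0.005,0,0,0.045]}}

```text
time_s: 9.63
eef_pos: [0.5366, 0.0223, 0.0868]
tcp_rot: [-3.141, -0.002, 1.466]
contact_force: [-0.6, 2.6, 3.0]
opening: 0.0449
```

Run:
```python
from h import *
T=np.load('T.npy');s=ctrl.read_state();print(s['time_s'],C(s['eef_pos'],T),s['contact_force'],s['ft_torque'])
t=cam('top');c=cam('scene')
for n,k in (('top',t),('scene',c)):
  for o in ['rack_tail','rack_nose']:
    for x in ctrl.tip_of(o,n)[:3]: print(n,o,round(x['p'],2),C(plane(k,x['point'],.094),T))
cv2.imwrite('pics/b4.png',np.vstack([cv2.resize(c['frame'][140:260,250:480,::-1],(560,292),interpolation=2),cv2.resize(t['frame'][200:290,130:302,::-1],(560,293),interpolation=2)]))
```

```text
9.6333 [30.  51.8 86.8] [-0.6040598   2.56337512  3.03652549] [ 0.55430115 -0.01656799  0.08609716]
top rack_tail 0.79 [ 292.8 -221.9   94. ]
top rack_tail 0.73 [ -26.3 -274.7   94. ]
top rack_nose 0.73 [-11.1 209.9  94. ]
top rack_nose 0.72 [ -51.8 -373.7   94. ]
top rack_nose 0.71 [ 275.6 -120.1   94. ]
scene rack_tail 0.94 [ 383.  -211.3   94. ]
scene rack_tail 0.82 [  96.1 -267.1   94. ]
scene rack_tail 0.56 [ 2.  66.5 94. ]
scene rack_nose 0.71 [  79.4 -358.5   94. ]
scene rack_nose 0.69 [ 378.7 -119.1   94. ]
scene rack_nose 0.57 [  7.5 210.2  94. ]
```

View pics/b4.png

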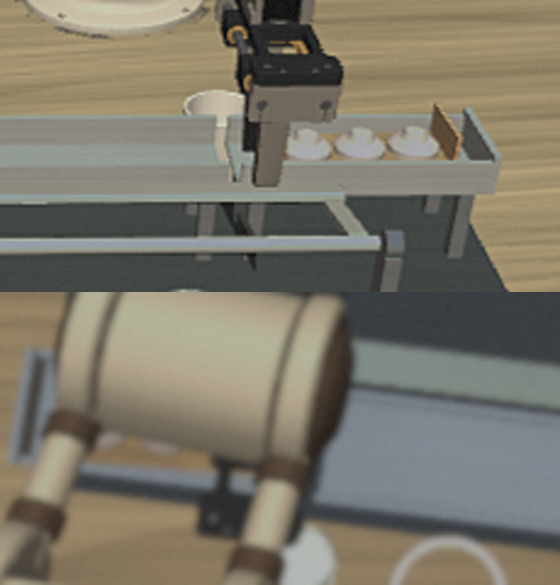

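The rack tail is at y≈66 and the nose at 210, so the whole rack is past the slot. Letting go by raising straight up.

Request:
{"name": "drive_tool", "arguments": {"motion": [0,0,0,0,0,-0.005,0.045,0,0,0,0,0,-0.01,0.045,0,0,0,0,0,-0.015,0.045,0,0,0,0,0,-0.02,0.045,0,0,0,0,0,-0.025,0.045,0,0,0,0,0,-0.03,0.045,0,0,0,0,0,-0.037,0.045,0,0,0,0,0,-0.05,0.045,0,0,0,0,0,-0.075,0.045,0,0,0,0,0,-0.1,0.045,0,0,0,0,0,-0.125,0.045,0,0,0,-0.03,0,-0.125,0.045,0,0,0,-0.07,0,-0.125,0.045,0,0,0,-0.11,0,-0.125,0.045,0,0,0,-0.15,0,-0.125,0.045,0,0,0,-0.19,0,-0.125,0.045,0,0,0,-0.23,0,-0.125,0.045,0,0,0,-0.27,0,-0.125,0.045,0,0,0,-0.27,0,-0.125,0.045,0,0,0,-0.27,0,-0.125,0.045]}}

```text
time_s: 11.6
eef_pos: [0.508, -0.2489, 0.212]
tcp_rot: [-3.141, -0.0, 1.463]
contact_force: [0.8, 0.1, 0.1]
opening: 0.045
```

Run:
```python
from h import *
T=np.load('T.npy');s=ctrl.read_state();print(s['time_s'],C(s['eef_pos'],T),s['contact_force'])
t=cam('top');c=cam('scene')
for n,k in (('top',t),('scene',c)):
  for o,z in [('rack_tail',.094),('rack_nose',.094),('rail_mid',.11)]:
    for x in ctrl.tip_of(o,n)[:3]: print(n,o,round(x['p'],2),C(plane(k,x['point'],z),T))
cv2.imwrite('pics/b5.png',np.vstack([cv2.resize(c['frame'][140:260,250:480,::-1],(560,292),interpolation=2),cv2.resize(t['frame'][200:290,130:302,::-1],(560,293),interpolation=2)]))
```

```text
11.6 [  29.8 -220.9  212. ] [0.75724759 0.10722977 0.0530729 ]
top rack_tail 0.89 [ 284.7 -211.6   94. ]
top rack_tail 0.6 [ -24.6 -275.9   94. ]
top rack_tail 0.57 [ 5.3 69.6 94. ]
top rack_nose 0.95 [ -51.8 -376.8   94. ]
top rack_nose 0.89 [ 271.  -113.6   94. ]
top rack_nose 0.7 [-14.  209.6  94. ]
top rail_mid 0.95 [ 63.  -77.5 110. ]
scene rack_tail 0.95 [ 8.7 63.8 94. ]
scene rack_tail 0.85 [  95.5 -262.7   94. ]
scene rack_tail 0.77 [ 380.7 -218.4   94. ]
scene rack_nose 0.85 [ 376.7 -123.1   94. ]
scene rack_nose 0.84 [  80.4 -360.3   94. ]
scene rack_nose 0.78 [ -4.1 207.1  94. ]
scene rail_mid 0.61 [ 62.4 -72.2 110. ]
```

View pics/b5.png

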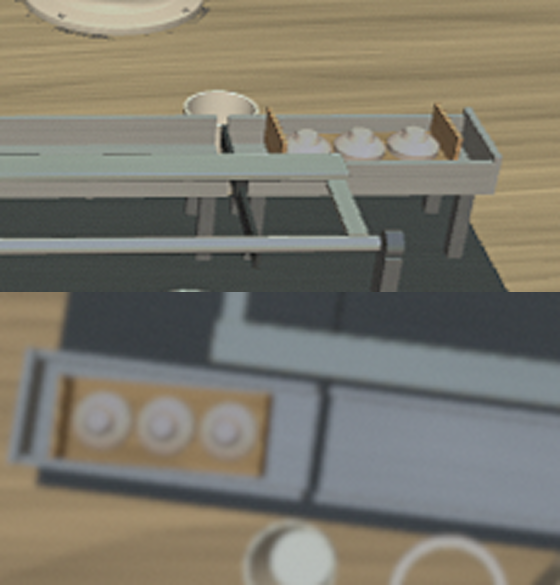

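The gate is up (paddle at pane columns 220–240), and the rack lies flat and straight beyond it (bottom pane columns 55–270). Nothing is being touched, so I'm handing in.

```bash
python3 -c "
from workcell import ctrl
print(ctrl.hand_in())"
```

```text
the job is handed in; nothing more can be done
None
```

The rack is past the gate, the gate is back up behind it, and I handed the job in at about 11.7 s. The hand-in gives no verdict.

**What I did:** One fingertip held the rail down with about 3 to 5 N, which put the gate at roughly 0.29 rad. The other finger of the same gripper pushed the rack's tail plate about 250 mm along the chute. I then backed off 5 mm, raised straight up and moved clear.

**Last checks:**
- **Rack:** the tail is at y about +64 to +70 mm and the nose at about +207 to +210 mm in the chute frame. That leaves more than 30 mm behind it to the gate line. It stands flat and straight.
- **Gate:** the rail middle measures at its gate-up position in both cameras, within 3 mm, and the paddle shows raised in the picture.
- **Arm:** touching nothing, with a wrist force reading under 1 N.
- **Cup, tape and tin:** the arm passed well above them. The cup and tape look undisturbed in the last picture, but the tin was outside that crop and I did not measure any of the three again.

No check failed. The two cameras disagree by about 6 mm on the tail position and 2.5 mm on the nose. Sideways, the readings differ by up to about 10 mm, which is network noise.

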